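# Hold a heel block ready over a primed boot

### The job

First press the white spray cap on the fixed canister fully down and let it spring back, to prime the upturned boot's bare heel seat. Then pick up the larger of the two loose heel blocks, lift it over the rack of white hoops without touching the rack, and finish still holding it in the gripper, steady and level, about a centimetre above the heel seat and lined up with its outline (rounded end over the boot's rounded back), never touching the boot. Leave the small heel block, the tin and the hammer where they are.

Things in the scene. Friction and masses are not known exactly. Their poses are not given: they have to be found in the camera images.
- heel_block: The larger loose heel block, black rubber, 0.1 to 0.2 kg, bonding face down on the bench (keep it down). D-shaped from above: 75 (x) by 60 (y) by 30 (z) mm, plus 2 mm bars on top. Origin on the underside, midway across; straight front edge at x=+35, half-round back (radius 30) ends at x=-40. Its sides are flat and parallel from x=-10 to +35, at y=+-30: grip there.
- heel_back (a point): The rearmost point of the heel block's rounded end, on its underside: (-40, 0, 0) mm in the block's frame.
- heel_front (a point): The middle of the heel block's straight front edge, on its underside: (35, 0, 0) mm in the block's frame.
- boot: Tan work boot fixed sole-up on a low steel jack. Origin at bench height below the heel seat; z up, x along the sole to the toe (ends at x=212). Level sole, at most 94 wide. The bare pale heel seat, flat at z=165, has the same 75 by 60 mm D outline as the larger block: x from -40 (round) to +35 (straight), y +-30. The black forefoot tread, 4 mm higher, starts 45 mm ahead of the origin.
- seat_back (a point): The rearmost point of the heel seat's outline: (-40, 0, 165) mm in the boot's frame.
- seat_front (a point): The middle of the seat's straight front edge: (35, 0, 165) mm in the boot's frame.
- canister: A fixed aluminium spray canister, standing upright on a round steel foot (radius 40 mm) on the bench beside the boot's heel, on the side away from the hoop rack; can radius 26 mm. Origin on its axis at bench height. The top of its cap is 196 mm above the bench.
- spray_cap (a joint): Travel of the sprung white cap on the canister, in m: 0 is up, 0.007 fully down; pressed straight down, it springs back by itself. It starts to give at 2 N and bottoms at about 5.5 N.
- cap_top (a point): Centre of the spray cap's flat round top (radius 16 mm); it moves down with the cap. A short nozzle points to the boot.
- hanger_rack: Fixed rack of three white hoops of 10 mm tube in a row on a white bar 400 by 60 by 20 mm, between the loose heel blocks and the boot. Origin under the bar's centre; x runs along the row, y across it. Hoops 94 mm wide, in the x-z plane at y=0, at x=-130, 0 and +130, tops 210 mm above the bench.
- small_heel: The smaller loose black heel block, 56 by 44 by 20 mm, same D shape (x from -30 to +26), lying on the bench on the same side of the rack as the larger one. Leave it alone. Origin on its underside, x to its straight front edge.
- tack_tin: A closed steel tin, radius 33 mm, 60 mm high, upright on the bench. Leave it alone. Origin centre of its underside.
- hammer: A hammer lying on the bench to the right of the heel blocks, 260 mm long, head 90 mm wide. Leave it alone. Origin near its middle; x runs along the handle to the head.
Mind the look-alikes: they are no part of the job. What is shaped like the heel_block but orange or red is not meant.

How it is judged:
By the outcome, as a careful person would: the job done as asked, in the order asked, and still so for the second after the job is handed in, while the arm keeps its last pose, push and grip.
It also fails if it takes over 64 s, if anything falls off the work surface, if the arm or the gripper's body presses on something with over 40 N, if the wrist force passes 120 N, or if a joint passes its speed limit or range.

### The arm

A 6-joint arm with a two-finger parallel gripper is mounted at the origin on the work surface. World frame = base frame: x ahead of the robot, y to its left, z up, the work surface at z = 0. Lengths are in mm, angles in rad, forces in N, time in s.
With the tool pointing down it reaches from about 425 to 950 mm from the base axis. Payload 3.5 kg.
Tool frame: the origin (TCP) lies at the very end of the fingers, on their centre line; the grasp point (between the pads) lies 19 mm behind it; z points along the fingers, y is the line along which they close (so a half turn about z gives the same grasp; the last joint's range is limited). The gripper opens to 85 mm and grips with 20 to 120 N. Pads are 22 mm wide; open, the fingers measure 114 mm over their backs; the gripper's body (76 mm by 85 mm) begins 54 mm behind the grasp point. The pads swing forward as they close: fully open they stand 13 mm farther back than shut.
Start: joints at [-1.486, 0.286, 1.577, -0, 1.279, -0.15], TCP at [157.063, -656.458, 209.125] pointing down, gripper open.
Joint ranges: [-2.77, 2.77], [-0.9, 2.22], [0.21, 2.48], [-1.53, 4.67], [0.24, 2.81], [-2.84, 2.84]. Speed limits (rad/s): [2.79, 2.79, 3.14, 3.14, 3.14, 3.14].

### API

Orientations are given as a unit quaternion [x, y, z, w].
In Python, from plant import state, read_camera, manip, spotter gives the robot as it stands.
- The arm moves only by the tool jog_arm, never from a script. Its argument "commands" is a list of rows, each a list of 3 entries, a list of its own where there are three numbers: the finger opening in mm, from 0 to 85.4, then the shift along the tool's x, y, z normalised to -1 to 1, where 1 is 0.5 m, then the turn about the tool's z normalised to -1 to 1, where 1 is 30 degrees. In form: [[hand, [tx, ty, tz], yaw], ...]. A call has 1 to 8 rows; each row is the pose to reach, as a shift and turn from the pose commanded when the call began, along the tool's axes at that moment; what a row does not reach only later rows make up. A row lasts 1/8 s, in which the tool goes at most 62.5 mm and 10.7 degrees, less where a joint would pass 70% of its speed; a pose out of reach is approached as far as the arm can. A call with a number of a shift or a turn outside -1 to 1 is refused whole. A call with a gripper value outside its range is refused whole. The fingers move at their own pace and stop on an object; "force" is the grip in N (left out, the last holds). Time passes only in rows, so rows that repeat a pose let the fingers close. It gives the time, the measured TCP pose, the force, the opening and the grip force at its end, in the units of the state.
- state(): the state, without advancing time (a new reading comes with each control period).
- read_camera(name): name is "side" or "top"; returns a dict with "pixels" (420x560x3 uint8, blue, green, red), "range_z" (420x560 float32, mm along the optical axis (not along the pixel's ray), 0 where there is no reading), "fx", "fy", "cx", "cy" (pixels), "camera_from_world" (4x4, takes a point from world to camera coordinates). Camera axes: x right, y down, z forward; pixel columns grow to the right and rows downward; lengths in mm; the calibration is good to about 2 mm. A picture is of the moment at which its call begins.
- manip.close_job(): hands the job in; it is judged then, once.
Trained networks look in a picture, given as the dict that the camera call returned (one of the last four; its "shot" number tells which), for a name from the list of things; names that differ only in an ending like _2 or _b are one class to them, and where a whole thing is asked for, a point or a joint stands for the part that bears it (a point fixed in the world has none). Each returns a list of dicts, best first, with "conf" (0 to 1); they miss things now and then, are a little off and sometimes report something else, mostly with a low value. They report only what shows in the picture. A call takes as long as a camera call. They do not tell look-alikes from the thing itself.
- spotter.outline_of(name, picture): "pixels" (420x560 bool, what is visible of it) and "bbox" ([centre column, centre row, width, height] in pixels, round what is visible of it).
The state is a dict: "time": time; "q": joint angles; "joint_vel": joint speeds; "effort": joint torques, N m; "tool_pos": TCP position; "ee_rot": TCP orientation; "wrist_force": force on the tool from outside, world axes, zero at the start; "torque": the same for the moment, N m; "finger_gap": opening from 0.0 (shut) to 1.0 (fully open); "finger_force": force on a finger pad.
Only numpy, scipy, OpenCV 4.12 (cv2) and the standard library are available. Lean on these libraries where they do the work, as an engineer would, in place of code of your own. Each camera call takes 0.05 s, during which the arm holds its last target. There are 200 camera calls.

## Working session

There is one attempt and no reset: what is moved stays moved. The work goes in short steps, Python scripts to look and compute and a tool call to move; the robot and the scene stay as the last step left them, time stands still between calls to the robot, and variables do not carry over. Pictures are saved under pics/ and viewed, at most 10 in all, crops included, and the job is handed in when it is done.

Besides the shell and the picture viewer there is one more tool, called after "Call:" by a JSON object that holds its "op" and its "data". jog_arm: Moves the arm, as the interface text tells. Scaled input: -1 to 1 covers 0.5 m each way for a shift and 30 degrees each way for a turn. Its arguments: {"type":"object","properties":{"commands":{"type":"array","items":{"type":"array"}},"force":{"type":"number"}},"required":["commands"]}

```bash
mkdir -p pics
cat > h.py <<'E'
import numpy as np, cv2
from plant import state, read_camera, manip, spotter
def world(p, mask=None):
    z=p["range_z"]; m=z>0
    if mask is not None: m=m&mask
    r,c=np.nonzero(m); d=z[r,c]
    P=np.c_[(c-p["cx"])/p["fx"]*d,(r-p["cy"])/p["fy"]*d,d,np.ones(len(d))]
    return (np.linalg.inv(p["camera_from_world"])@P.T).T[:,:3],r,c
E
python3 - <<'E'
from h import *
P={n:read_camera(n) for n in("top","side")}
print(state())
import pickle
for n,p in P.items():
    cv2.imwrite(f"pics/{n}0.png",p["pixels"])
    print(n,p["fx"],np.linalg.inv(p["camera_from_world"]).round(2).tolist())
    for o in["heel_block","small_heel","boot","canister","spray_cap","hanger_rack","tack_tin","hammer"]:
        for d in spotter.outline_of(o,p)[:4]:
            w,_,_=world(p,d["pixels"])
            print(n,o,round(d["conf"],2),np.round(d["bbox"]), np.percentile(w,[2,50,98],axis=0).round().tolist() if len(w) else None)
pickle.dump(P,open("p0.pkl","wb"))
E
```

```text
{'time': 0.1, 'q': array([-1.48597182e+00,  2.87095737e-01,  1.57802788e+00,  3.14446365e-05,
        1.27862221e+00, -1.50018752e-01]), 'joint_vel': array([-0.00046035, -0.00147021, -0.00317766, -0.00125337,  0.0008172 ,
       -0.00061313]), 'effort': array([ 3.68604069e-04, -4.07298446e+01, -2.93699080e+01, -1.37533893e-04,
        3.43114320e-03,  1.75687535e-05]), 'tool_pos': array([ 157.03549187, -655.81740869,  207.87459216]), 'ee_rot': array([ 9.93113954e-01,  1.17147404e-01,  5.01304812e-05, -1.07552254e-03]), 'wrist_force': array([ 0.68066041, -0.01432971, -0.87420606]), 'torque': array([-0.02349859, -0.00463495,  0.03651457]), 'finger_force': 0.0, 'finger_gap': 0.9972255133585878}
top 525.7235408667724 [[-0.03, -0.99, 0.16, 379.99], [-1.0, 0.03, 0.01, -47.11], [-0.01, -0.16, -0.99, 1390.19], [0.0, 0.0, 0.0, 1.0]]
top heel_block 0.92 [386. 163.  35.  29.] [[677.0, -358.0, -2.0], [710.0, -318.0, 28.0], [742.0, -282.0, 34.0]]
top heel_block 0.75 [351. 205.  26.  30.] [[563.0, -253.0, 2.0], [600.0, -220.0, 29.0], [636.0, -191.0, 35.0]]
top heel_block 0.68 [399. 231.  32.  29.]
[... 1808 characters left out ...]
.0, 362.0, 90.0], [501.0, 384.0, 197.0]]
side canister 0.67 [307. 138.  79.  24.] [[396.0, -467.0, 5.0], [549.0, -424.0, 22.0], [644.0, -391.0, 31.0]]
side spray_cap 0.65 [313. 325.  11.  16.] [[453.0, 327.0, 183.0], [467.0, 349.0, 195.0], [481.0, 363.0, 199.0]]
side hanger_rack 0.8 [288. 222. 130.  65.] [[367.0, -49.0, 3.0], [542.0, -8.0, 20.0], [738.0, 25.0, 208.0]]
side hanger_rack 0.66 [276. 304. 109.  71.] [[438.0, 198.0, 8.0], [550.0, 267.0, 163.0], [679.0, 319.0, 172.0]]
side tack_tin 0.67 [238. 190.  18.  25.] [[694.0, -206.0, 5.0], [720.0, -171.0, 56.0], [748.0, -152.0, 64.0]]
side hammer 0.79 [308. 138.  76.  26.] [[399.0, -470.0, 3.0], [543.0, -424.0, 22.0], [644.0, -391.0, 31.0]]
```

Run:
```python
import cv2
im=cv2.imread("pics/top0.png"); cv2.imwrite("pics/c1.png",cv2.resize(im[130:330,60:460],(800,400),interpolation=cv2.INTER_CUBIC))
```

```text
(no output)
```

View pics/c1.png

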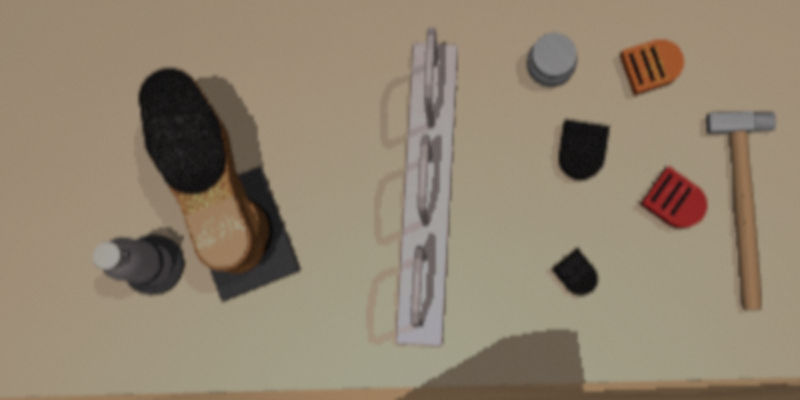

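The top view shows the boot (168,222), canister (128,262), rack (274,223), tin (337,160) and hammer (431,235). Candidates for the heel block:
- Black, full size (351,205): this is the one.
- Red (399,231) and orange (386,163): look-alikes.
- Small black (351,267): small_heel.

Next is one close crop of the choice, with the boot beside it.

Run:
```python
import cv2,numpy as np,pickle
P=pickle.load(open("p0.pkl","rb"))
t,s=P["top"]["pixels"],P["side"]["pixels"]
f=lambda i,c,r,h,W:cv2.resize(i[r-h:r+h,c-h:c+h],(W,W),interpolation=cv2.INTER_CUBIC)
cv2.imwrite("pics/c2.png",np.vstack([np.hstack([f(t,351,205,25,300),f(t,155,235,50,300)]),np.hstack([f(s,280,183,25,300),f(s,285,305,50,300)])]))
from h import world
for n,p in P.items():
    w,r,c=world(p); hsv=cv2.cvtColor(p["pixels"],cv2.COLOR_BGR2HSV)[r,c]
    for nm,m in {"blk":(abs(w[:,0]-600)<60)&(abs(w[:,1]+222)<55)&(w[:,2]>22),"seat":(abs(w[:,2]-165)<9)&(w[:,1]>150)&(w[:,1]<330)&(w[:,0]<530),"tread":(abs(w[:,2]-169)<9)&(w[:,1]>150)&(w[:,1]<330)&(w[:,0]>560),"cap":(abs(w[:,2]-196)<8)&(w[:,1]>310)&(w[:,1]<390)}.items():
        q=w[m]; print(n,nm,m.sum(),np.median(q,0).round(1),q.min(0).round(),q.max(0).round(),np.percentile(hsv[m],[10,50,90],axis=0).tolist())
```

```text
top blk 598 [ 600.9 -221.    29. ] [ 561. -256.   22.] [ 639. -191.   41.] [[0.0, 12.0, 18.0], [17.0, 26.0, 21.0], [165.0, 56.0, 50.0]]
top seat 972 [491.6 227.1 163.9] [447. 189. 156.] [530. 275. 172.] [[14.0, 81.10000000000001, 128.0], [16.0, 100.0, 153.0], [18.0, 126.0, 156.0]]
top tread 1827 [617.4 273.6 168.1] [560. 215. 160.] [690. 324. 175.] [[0.0, 10.0, 21.0], [12.0, 22.0, 26.0], [160.0, 58.0, 35.0]]
top cap 170 [464.4 345.1 195.1] [450. 324. 188.] [480. 363. 203.] [[16.900000000000002, 12.0, 88.9], [20.0, 17.0, 160.0], [24.0, 24.099999999999994, 162.0]]
side blk 328 [ 603.4 -218.3   29.7] [ 565. -258.   22.] [ 642. -189.   41.] [[8.0, 7.0, 30.0], [42.0, 20.5, 40.0], [150.0, 48.30000000000001, 50.0]]
side seat 795 [492.9 229.6 164.4] [449. 183. 156.] [530. 275. 173.] [[15.0, 87.0, 155.4], [18.0, 103.0, 210.0], [22.0, 148.0, 217.0]]
side tread 1686 [619.8 277.5 168.6] [560. 215. 160.] [691. 324. 176.] [[8.0, 7.0, 42.0], [30.0, 17.0, 54.0], [90.0, 48.5, 70.0]]
side cap 164 [467.2 348.2 195.1] [452. 323. 188.] [482. 364. 201.] [[22.0, 14.0, 121.3], [25.0, 17.0, 227.0], [28.0, 27.0, 231.0]]
```

View pics/c2.png

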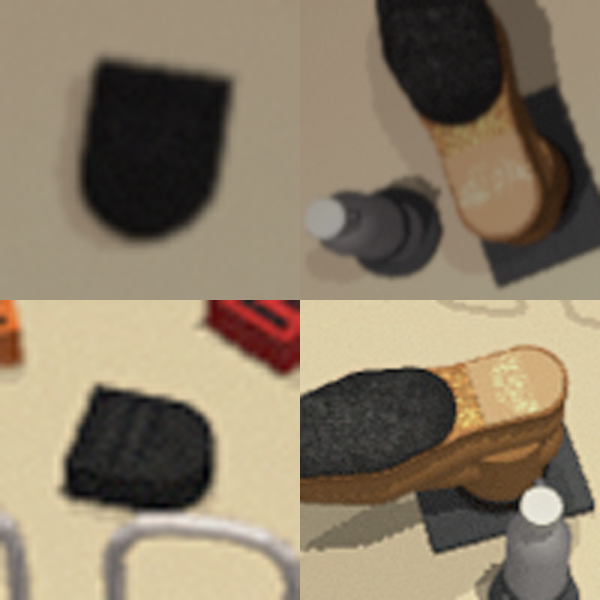

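The crop confirms the choice: a full-size plain black D, straight edge up (towards +x), with bars on top in the side view. The pale seat with its rounded back shows clearly in both views. Now I'll fit the poses.

```bash
cat >> h.py <<'E'
from scipy.optimize import minimize
def D(n=40,k=1.,x0=-10,xf=35,r=30):
    a=np.linspace(np.pi/2,1.5*np.pi,n); arc=np.c_[x0+r*np.cos(a),r*np.sin(a)]
    s=np.linspace(x0,xf,15); t=np.linspace(-r,r,20)
    return np.r_[arc,np.c_[s,-r+0*s],np.c_[xf+0*t,t],np.c_[s[::-1],r+0*s]]
def place(O,x,y,th,z):
    c,s=np.cos(th),np.sin(th); return np.c_[x+c*O[:,0]-s*O[:,1],y+s*O[:,0]+c*O[:,1],np.full(len(O),z)]
def proj(p,W):
    C=(p["camera_from_world"]@np.c_[W,np.ones(len(W))].T)[:3]
    return np.c_[p["fx"]*C[0]/C[2]+p["cx"],p["fy"]*C[1]/C[2]+p["cy"]]
def fit_block(p,mask,x0,z0=0,h=30,O=None):
    """silhouette fit: maximise IoU (8x supersampled) -> x,y,th"""
    O=D() if O is None else O
    r,c=np.nonzero(mask); a,b=c.min()-8,r.min()-8; w,hh=c.max()-a+9,r.max()-b+9; K=8
    M=cv2.resize(mask[b:b+hh,a:a+w].astype(np.float32),None,fx=K,fy=K,interpolation=cv2.INTER_LINEAR)>.5
    def cost(v):
        W=np.r_[place(O,v[0],v[1],v[2]/50,z0),place(O,v[0],v[1],v[2]/50,z0+h)]
        u=(proj(p,W)-[a,b]+.5)*K-.5
        R=np.zeros(M.shape,np.uint8); cv2.fillConvexPoly(R,cv2.convexHull(np.round(u*16).astype(np.int32)),1,shift=4)
        R=R>0; return 1-(R&M).sum()/(R|M).sum()
    best=min((minimize(cost,[x0[0]+dx,x0[1],(x0[2]+d)*50],method="Nelder-Mead",options=dict(initial_simplex=None,xatol=.02,fatol=1e-5)) for d in(-.15,0,.15) for dx in(-3,3)),key=lambda q:q.fun)
    return np.r_[best.x[:2],np.degrees(best.x[2]/50)],1-best.fun
def fit_edge(p,x0,z,O=None):
    """flat outline at height z: maximise brightness drop across the outline"""
    O=D() if O is None else O
    g=cv2.GaussianBlur(cv2.cvtColor(p["pixels"],cv2.COLOR_BGR2GRAY).astype(np.float32),(0,0),.8)
    def val(W):
        u=proj(p,W).astype(np.float32); return cv2.remap(g,u[:,0],u[:,1],cv2.INTER_LINEAR).ravel() if 0 else cv2.remap(g,u[None,:,0],u[None,:,1],cv2.INTER_CUBIC)[0]
    n=np.gradient(O,axis=0); n=np.c_[n[:,1],-n[:,0]]; n/=np.linalg.norm(n,axis=1)[:,None]+1e-9
    if ((n*O).sum(1)).mean()<0: n=-n
    def cost(v):
        return -np.clip(val(place(O-2.5*n,v[0],v[1],v[2]/50,z))-val(place(O+2.5*n,v[0],v[1],v[2]/50,z)),-30,45).mean()
    best=min((minimize(cost,[x0[0]+dx,x0[1]+dy,(x0[2]+d)*50],method="Nelder-Mead") for d in(-.12,0,.12) for dx in(-4,4) for dy in(-4,4)),key=lambda q:q.fun)
    return np.r_[best.x[:2],np.degrees(best.x[2]/50)],-best.fun
E
python3 - <<'E'
from h import *; import pickle
P=pickle.load(open("p0.pkl","rb"))
for n,p in P.items():
    V=p["pixels"].max(2); w,r,c=world(p)
    box=np.zeros(V.shape,bool); cc=proj(p,np.array([[600,-222,15.]]))[0].astype(int); box[cc[1]-25:cc[1]+25,cc[0]-25:cc[0]+25]=1
    for th in((45,60,75) if n=="top" else (70,95,115)):
        m=((V<th)&box).astype(np.uint8); k,l,st,_=cv2.connectedComponentsWithStats(m)
        m=l==1+st[1:,4].argmax()
        print(n,th,m.sum(),fit_block(p,m,[600,-222,0],h=31))
    print("seat",fit_edge(p,[485,222,.4],165))
    tr=np.zeros(V.shape,bool); k=(w[:,2]>160)&(w[:,2]<178)&(w[:,1]>150)&(w[:,1]<335)&(w[:,0]>500)&(w[:,0]<720); tr[r[k],c[k]]=1
    tr&=V<(65 if n=="top" else 100); tr=cv2.morphologyEx(tr.astype(np.uint8),cv2.MORPH_OPEN,np.ones((3,3)))>0
    q=world(p,tr)[0][:,:2]; ev=np.linalg.svd(q-q.mean(0),full_matrices=False)[2][0]; rc=cv2.minAreaRect(q.astype(np.float32))
    print("tread",q.mean(0).round(1),np.degrees(np.arctan(ev[1]/ev[0])),rc)
    ci=np.array([16*np.cos(a:=np.linspace(0,2*np.pi,60,endpoint=False)),16*np.sin(a)]).T
    print("cap",fit_edge(p,[465,346,0],196,ci))
E
```

```text
top 45 536 (array([ 601.0654518 , -219.64351349,  -18.46242215]), np.float64(0.8225264169068204))
top 60 566 (array([ 603.33570185, -222.18265021,  -14.60719471]), np.float64(0.8662565231962465))
top 75 595 (array([ 602.11934433, -220.76266219,  -13.40034473]), np.float64(0.9096212700841622))
seat (array([489.72880922, 223.29229562,  21.5909432 ]), np.float64(26.942306518554688))
tread [611.5 270.1] 21.19467851619589 ((612.4891357421875, 272.12225341796875), (153.9328155517578, 89.4964828491211), 30.68194007873535)
cap (array([465.96111036, 345.59706323,  -7.19113438]), np.float64(25.73985481262207))
side 70 393 (array([ 603.94684602, -224.6473498 ,   -1.45778844]), np.float64(0.866901505732836))
side 95 403 (array([ 602.75509249, -225.68521518,   -4.84381177]), np.float64(0.8847409851844213))
side 115 419 (array([ 601.48899618, -225.32272469,   -8.67580552]), np.float64(0.9115198252917491))
seat (array([491.09876822, 226.68640323,  23.44282216]), np.float64(25.227392196655273))
tread [612.7 273.2] 21.29162095519905 ((612.6766357421875, 271.37548828125), (156.326904296875, 91.60675048828125), 13.346672058105469)
cap (array([467.08263889, 344.92916667,  -6.97257806]), np.float64(45.0))
```

Run:
```python
from h import *; import pickle
P=pickle.load(open("p0.pkl","rb"))
O=D()
def fit(p,th,x0,h=31):
    V=p["pixels"].max(2); cc=proj(p,np.array([[x0[0],x0[1],15.]]))[0].astype(int); a,b=cc-27; K=8
    M=cv2.resize(V[b:b+54,a:a+54],None,fx=K,fy=K,interpolation=cv2.INTER_CUBIC)<th
    k,l,st,_=cv2.connectedComponentsWithStats(M.astype(np.uint8)); j=l[27*K,27*K]; M=l==j
    cs,_=cv2.findContours(M.astype(np.uint8),cv2.RETR_EXTERNAL,cv2.CHAIN_APPROX_NONE); F=np.zeros(M.shape,np.uint8);cv2.fillPoly(F,cs,1);M=F>0
    def cost(v):
        W=np.r_[place(O,v[0],v[1],v[2]/50,0),place(O,v[0],v[1],v[2]/50,h)]
        u=(proj(p,W)-[a,b]+.5)*K-.5
        R=np.zeros(M.shape,np.uint8); cv2.fillConvexPoly(R,cv2.convexHull(np.round(u*16).astype(np.int32)),1,shift=4); R=R>0
        return 1-(R&M).sum()/(R|M).sum()
    s=np.array([[0,0,0],[6,0,0],[0,6,0],[0,0,8]])
    B=min((minimize(cost,x0,method="Nelder-Mead",options=dict(initial_simplex=np.array(x0)+s*g+[0,0,d])) for g in(-1,1) for d in(-5,0,-12)),key=lambda q:q.fun)
    return np.r_[B.x[:2],np.degrees(B.x[2]/50)].round(2),1-B.fun
for n,ths in(("top",(60,75,90,105)),("side",(80,100,120,140))):
    for th in ths: print(n,th,fit(P[n],th,[602,-222,-5]))
```

```text
top 60 (array([ 602.27, -220.41,  -17.2 ]), np.float64(0.8708702224141655))
top 75 (array([ 602.24, -220.89,  -15.1 ]), np.float64(0.9059700062287385))
top 90 (array([ 601.95, -221.21,  -13.1 ]), np.float64(0.9409302881741002))
top 105 (array([ 601.66, -221.34,  -11.22]), np.float64(0.9768762677484787))
side 80 (array([ 603.57, -224.88,   -2.35]), np.float64(0.8811174340403518))
side 100 (array([ 602.71, -224.93,   -5.76]), np.float64(0.9049907324775177))
side 120 (array([ 602.22, -224.5 ,   -8.61]), np.float64(0.9285250384549649))
side 140 (array([ 601.69, -224.48,  -10.39]), np.float64(0.9515975202670481))
```

```bash
cat >> h.py <<'E'
from scipy.spatial.transform import Rotation as Rt
def go(x,y,z,yaw,s=None):
    s=s or state(); R=Rt.from_quat(s["ee_rot"]).as_matrix()
    y0=np.degrees(np.arctan2(R[1,0],R[0,0])); d=R.T@(np.array([x,y,z])-s["tool_pos"])
    print("shift",(d/500).round(4).tolist(),"turn",round(-((yaw-y0+90)%180-90)/30,4),"| at",s["tool_pos"].round(1),"yaw",round(y0,2),"F",s["wrist_force"].round(2),"t",round(s["time"],2),"gap",round(s["finger_gap"],3))
E
python3 -c "
from h import *; go(560,-260,300,22)"
```

```text
shift [0.9683, -0.5837, -0.1817] turn -0.285 | at [ 157.  -656.5  209.1] yaw 13.45 F [-0.38 -0.68  0.34] t 0.9 gap 1.0
```

Call:
{"op": "jog_arm", "data": {"commands": [[0, [0.968, -0.584, -0.182], -0.285], [0, [0.968, -0.584, -0.182], -0.285], [0, [0.968, -0.584, -0.182], -0.285], [0, [0.968, -0.584, -0.182], -0.285], [0, [0.968, -0.584, -0.182], -0.285], [0, [0.968, -0.584, -0.182], -0.285], [0, [0.968, -0.584, -0.182], -0.285], [0, [0.968, -0.584, -0.182], -0.285]]}}

```text
time: 1.9
tool_pos: [510.0, -308.5, 289.3]
ee_rot: [0.982, 0.191, 0.0, 0.0]
wrist_force: [0.1, 0.3, 0.1]
finger_gap: -0.003
finger_force: 0.0
```

```bash
python3 -c "
from h import *; go(560,-260,300,22); go(600,-100,300,22);go(480,340,230,22)"
```

```text
shift [0.129, -0.0526, -0.0215] turn -0.0 | at [ 510.  -308.5  289.3] yaw 22.0 F [0.09 0.31 0.13] t 1.9 gap -0.003
shift [0.3231, -0.3193, -0.0216] turn -0.0 | at [ 510.  -308.5  289.3] yaw 22.0 F [0.09 0.31 0.13] t 1.9 gap -0.003
shift [0.4301, -1.2252, 0.1177] turn -0.0 | at [ 510.  -308.5  289.3] yaw 22.0 F [0.09 0.31 0.13] t 1.9 gap -0.003
```

Call:
{"op": "jog_arm", "data": {"commands": [[0, [0.323, -0.319, -0.022], 0], [0, [0.323, -0.319, -0.022], 0], [0, [0.323, -0.319, -0.022], 0], [0, [0.473, -0.69, -0.022], 0], [0, [0.473, -0.69, -0.022], 0], [0, [0.473, -0.69, -0.022], 0], [0, [0.473, -0.69, -0.022], 0], [0, [0.473, -0.69, -0.022], 0]]}}

```text
time: 2.9
tool_pos: [598.5, 101.7, 299.7]
ee_rot: [0.981, 0.193, 0.0, -0.0]
wrist_force: [0.3, -0.5, 0.4]
finger_gap: -0.001
finger_force: 0.0
```

```bash
python3 -c "
from h import *; go(466.5,345.3,225,22)"
```

```text
shift [-0.0594, -0.551, 0.1497] turn 0.01 | at [598.5 101.7 299.7] yaw 22.3 F [ 0.33 -0.46  0.42] t 2.9 gap -0.001
```

Call:
{"op": "jog_arm", "data": {"commands": [[0, [-0.06, -0.551, 0.08], 0.01], [0, [-0.06, -0.551, 0.08], 0.01], [0, [-0.06, -0.551, 0.08], 0.01], [0, [-0.06, -0.551, 0.08], 0.01], [0, [-0.06, -0.551, 0.1], 0.01], [0, [-0.06, -0.551, 0.15], 0.01], [0, [-0.06, -0.551, 0.15], 0.01], [0, [-0.06, -0.551, 0.15], 0.01]]}}

```text
time: 3.9
tool_pos: [468.7, 341.9, 225.5]
ee_rot: [0.982, 0.188, 0.001, -0.0]
wrist_force: [0.7, 0.1, 0.2]
finger_gap: -0.001
finger_force: 0.0
```

Run:
```python
from h import *
f=lambda i,c,r,h:cv2.resize(i[r-h:r+h,c-h:c+h],(400,400),interpolation=cv2.INTER_CUBIC)
t=read_camera("top");s=read_camera("side")
u=proj(t,np.array([[466.5,345.3,200.]]))[0].astype(int);v=proj(s,np.array([[466.5,345.3,200.]]))[0].astype(int)
cv2.imwrite("pics/c3.png",np.hstack([f(t["pixels"],*u,35),f(s["pixels"],*v,35)]))
go(466.5,345.3,198,22)
```

```text
shift [-0.0025, -0.0077, 0.0564] turn -0.0124 | at [469.  342.1 226.2] yaw 21.63 F [-0.19  0.84  0.41] t 4.0 gap -0.0
```

View pics/c3.png

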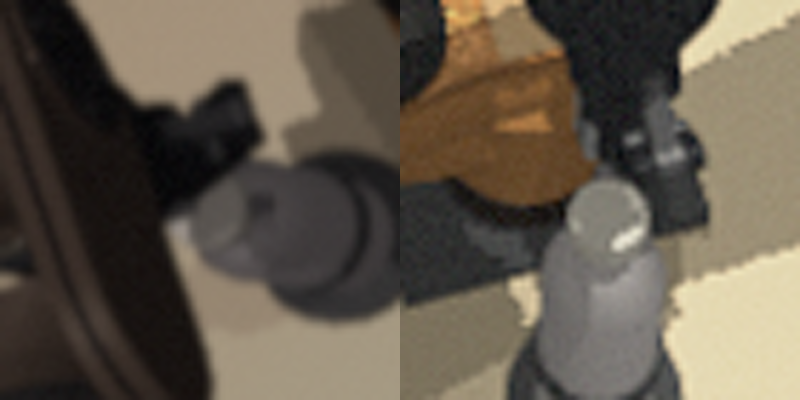

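Run:
```python
from h import *
f=lambda i,c,r,h:cv2.resize(i[r-h:r+h,c-h:c+h],(400,400),interpolation=cv2.INTER_CUBIC)
for n in("top","side"):
    p=read_camera(n); w,r,c=world(p)
    print(n,"tcp px",proj(p,np.array([[468.7,342.1,226.]]))[0].round(1))
    for a,b in((200,215),(215,230),(230,245),(245,270)):
        m=(abs(w[:,0]-467)<60)&(abs(w[:,1]-345)<60)&(w[:,2]>a)&(w[:,2]<b)
        if m.sum(): print(a,b,m.sum(),np.percentile(w[m],[3,50,97],axis=0).round().tolist(),"px",np.percentile(np.c_[c,r][m],[3,97],axis=0).tolist())
    if n=="side": cv2.imwrite("pics/c4.png",cv2.resize(p["pixels"][210:390,200:440],(800,600),interpolation=cv2.INTER_CUBIC))
```

```text
top tcp px [110.6 255. ]
230 245 1 [[463.0, 335.0, 245.0], [463.0, 335.0, 245.0], [463.0, 335.0, 245.0]] px [[111.0, 257.0], [111.0, 257.0]]
245 270 16 [[457.0, 328.0, 254.0], [460.0, 334.0, 262.0], [466.0, 341.0, 269.0]] px [[105.45, 255.0], [111.55, 259.55]]
side tcp px [314.2 315.3]
200 215 3 [[453.0, 345.0, 201.0], [463.0, 346.0, 201.0], [466.0, 359.0, 201.0]] px [[315.06, 322.0], [320.7, 327.64]]
245 270 22 [[471.0, 341.0, 250.0], [476.0, 349.0, 261.0], [481.0, 356.0, 269.0]] px [[309.0, 306.63], [313.37, 314.0]]
```

View pics/c4.png

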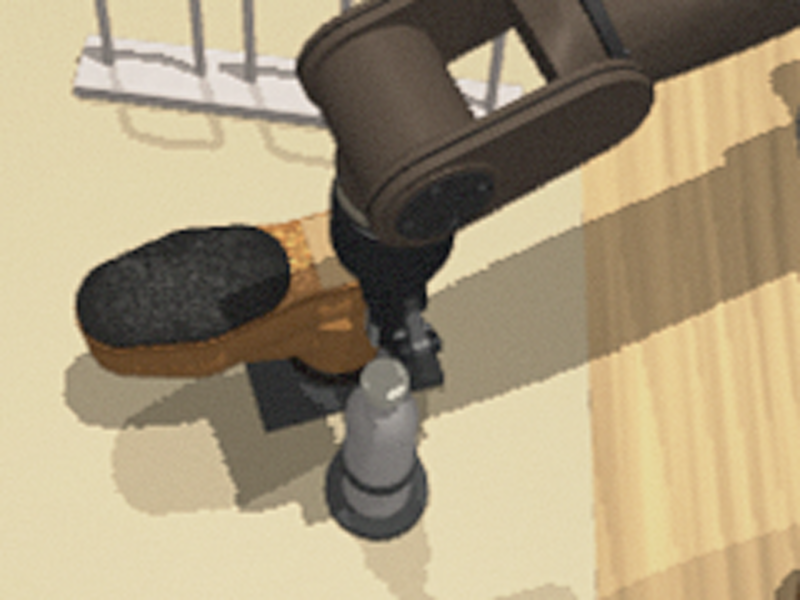

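The side view shows the shut fingers directly over the cap (385,375 in the crop), about 30 mm above it. The depth there agrees with the TCP. Now press.

Call:
{"op": "jog_arm", "data": {"commands": [[0, [-0.0025, -0.008, 0.03], 0], [0, [-0.0025, -0.008, 0.05], 0], [0, [-0.0025, -0.008, 0.06], 0], [0, [-0.0025, -0.008, 0.064], 0], [0, [-0.0025, -0.008, 0.068], 0], [0, [-0.0025, -0.008, 0.068], 0], [0, [-0.0025, -0.008, 0.068], 0]]}}

```text
time: 4.97
tool_pos: [465.4, 345.9, 191.0]
ee_rot: [0.982, 0.188, 0.0, -0.0]
wrist_force: [-0.0, 0.1, -0.1]
finger_gap: 0.002
finger_force: 0.0
```

Run:
```python
from h import *
f=lambda i,c,r,h:cv2.resize(i[r-h:r+h,c-h:c+h],(400,400),interpolation=cv2.INTER_CUBIC)
L=[]
for n in("top","side"):
    p=read_camera(n); w,r,c=world(p); u=proj(p,np.array([[465.4,345.9,191.]]))[0]; print(n,u)
    L.append(f(p["pixels"],*u.astype(int),35))
    for a,b in((175,185),(185,191),(191,196),(196,202),(202,220),(220,240)):
        m=(abs(w[:,0]-467)<40)&(abs(w[:,1]-345)<40)&(w[:,2]>a)&(w[:,2]<b)
        if m.sum(): print(a,b,m.sum(),np.percentile(w[m],[3,50,97],axis=0).round().tolist())
cv2.imwrite("pics/c5.png",np.hstack(L)); s=state(); print(s["wrist_force"],s["tool_pos"],s["finger_gap"])
```

```text
top [113.95276961 257.55907942]
175 185 2 [[456.0, 333.0, 181.0], [459.0, 335.0, 183.0], [462.0, 336.0, 185.0]]
185 191 15 [[451.0, 323.0, 185.0], [464.0, 333.0, 189.0], [471.0, 348.0, 191.0]]
191 196 44 [[451.0, 326.0, 191.0], [460.0, 338.0, 194.0], [469.0, 351.0, 196.0]]
196 202 10 [[451.0, 334.0, 196.0], [457.0, 341.0, 197.0], [462.0, 351.0, 199.0]]
202 220 3 [[454.0, 337.0, 215.0], [458.0, 338.0, 216.0], [460.0, 343.0, 218.0]]
220 240 13 [[453.0, 333.0, 222.0], [458.0, 338.0, 226.0], [462.0, 345.0, 234.0]]
side [315.05638246 323.95884603]
175 185 8 [[455.0, 352.0, 180.0], [465.0, 359.0, 184.0], [480.0, 362.0, 184.0]]
185 191 15 [[455.0, 353.0, 185.0], [469.0, 360.0, 188.0], [480.0, 363.0, 190.0]]
191 196 47 [[457.0, 342.0, 191.0], [472.0, 353.0, 194.0], [480.0, 361.0, 196.0]]
196 202 35 [[459.0, 340.0, 196.0], [470.0, 355.0, 197.0], [481.0, 363.0, 200.0]]
202 220 5 [[469.0, 346.0, 214.0], [473.0, 352.0, 219.0], [477.0, 357.0, 219.0]]
220 240 19 [[467.0, 343.0, 222.0], [473.0, 353.0, 229.0], [478.0, 359.0, 238.0]]
[-0.62088345  0.68001412  0.92929344] [465.32338147 345.8509569  190.89226672] 0.0011645923839180184
```

View pics/c5.png

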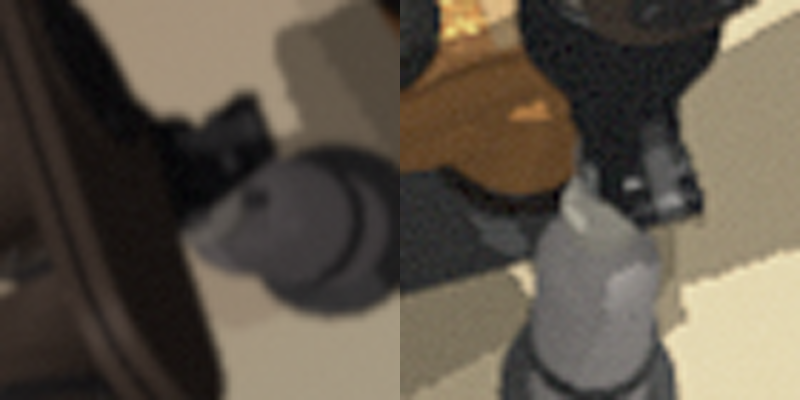

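The fingers are over the cap, with no clear contact force yet. I'll go down in small steps while watching the force.

Call:
{"op": "jog_arm", "data": {"commands": [[0, [0.002, 0, 0.004], 0], [0, [0.002, 0, 0.006], 0], [0, [0.002, 0, 0.006], 0], [0, [0.002, 0, 0.006], 0]]}}

```text
time: 5.58
tool_pos: [466.1, 346.2, 187.6]
ee_rot: [0.982, 0.188, -0.0, 0.0]
wrist_force: [-0.3, 0.0, 0.7]
finger_gap: -0.001
finger_force: 0.0
```

Call:
{"op": "jog_arm", "data": {"commands": [[0, [0, 0, 0.004], 0], [0, [0, 0, 0.008], 0], [0, [0, 0, 0.008], 0], [0, [0, 0, 0.008], 0]]}}

```text
time: 6.08
tool_pos: [466.1, 346.2, 183.6]
ee_rot: [0.982, 0.188, -0.0, 0.0]
wrist_force: [0.1, -0.1, -0.1]
finger_gap: 0.0
finger_force: 0.0
```

Run:
```python
from h import *
for n in("top","side"):
    p=read_camera(n); w,r,c=world(p)
    m=(abs(w[:,0]-467)<35)&(abs(w[:,1]-345)<35)&(w[:,2]>170)&(w[:,2]<250)
    V=p["pixels"].max(2)[r,c]
    o=np.argsort(w[m][:,2])
    for a in np.c_[w[m],c[m],r[m],V[m]][o][::4].round().astype(int).tolist(): print(*a,end=" | ")
    print()
print(state()["wrist_force"],state()["tool_pos"])
```

```text
451 343 186 116 264 75 | 458 336 186 119 261 71 | 464 324 189 124 258 59 | 469 335 190 119 256 58 | 466 328 190 122 257 41 | 466 330 191 121 257 43 | 453 336 192 118 263 68 | 462 332 192 120 259 67 | 462 338 193 117 259 89 | 460 340 194 116 260 84 | 457 342 194 115 261 85 | 453 347 195 113 263 98 | 451 344 195 114 264 92 | 455 339 196 116 262 91 | 455 343 197 114 262 95 | 453 348 198 112 263 89 | 459 338 209 115 260 69 | 456 340 216 113 261 70 | 462 333 222 115 258 44 | 462 335 224 114 258 29 | 464 332 235 114 257 15 | 
469 361 182 313 332 117 | 467 363 185 314 332 120 | 474 362 186 311 331 113 | 472 362 187 312 331 117 | 479 355 188 309 328 106 | 477 347 191 310 324 153 | 476 359 191 310 329 115 | 458 361 192 318 330 128 | 479 345 193 309 323 144 | 474 353 194 311 326 156 | 472 355 194 312 327 144 | 467 360 195 314 329 132 | 461 355 195 317 327 115 | 479 342 195 309 321 118 | 477 342 196 310 321 117 | 463 363 196 316 330 124 | 468 354 197 314 326 133 | 470 352 197 313 325 133 | 479 355 198 309 326 138 | 477 348 199 310 323 137 | 475 353 200 311 325 134 | 470 355 214 313 323 82 | 473 354 217 312 322 94 | 475 351 221 311 320 79 | 473 355 223 312 321 92 | 475 354 231 311 319 76 | 476 354 236 311 318 62 | 473 360 247 312 318 54 | 
[-1.32766543  0.42376809 -0.41179527] [466.12405189 346.20194913 183.67736939]
```

Depth shows the fingertips about 20 mm above the reported TCP, still clear of the cap. I'll keep going down.

Call:
{"op": "jog_arm", "data": {"commands": [[0, [0, 0, 0.008], 0], [0, [0, 0, 0.012], 0], [0, [0, 0, 0.016], 0], [0, [0, 0, 0.016], 0], [0, [0, 0, 0.016], 0]]}}

```text
time: 6.8
tool_pos: [466.2, 346.2, 175.7]
ee_rot: [0.982, 0.188, 0.0, -0.0]
wrist_force: [0.3, -1.1, -0.6]
finger_gap: 0.005
finger_force: 0.0
```

Call:
{"op": "jog_arm", "data": {"commands": [[0, [0, 0, 0.004], 0], [0, [0, 0, 0.008], 0], [0, [0, 0, 0.008], 0], [0, [0, 0, 0.008], 0]]}}

```text
time: 7.3
tool_pos: [466.3, 346.3, 172.1]
ee_rot: [0.982, 0.188, 0.0, -0.0]
wrist_force: [-0.7, -0.4, 2.0]
finger_gap: 0.001
finger_force: 1.4
```

Run:
```python
from h import *
L=[]
for n in("top","side"):
    p=read_camera(n); w,r,c=world(p)
    m=(abs(w[:,0]-467)<35)&(abs(w[:,1]-345)<35)&(w[:,2]>185)&(w[:,2]<235)
    o=np.argsort(w[m][:,2])
    for a in np.c_[w[m],c[m],r[m]][o][::4].round().astype(int).tolist(): print(*a,end=" | ")
    print(); u=proj(p,np.array([[466,346,190.]]))[0].astype(int)
    L.append(cv2.resize(p["pixels"][u[1]-22:u[1]+22,u[0]-22:u[0]+22],(400,400),interpolation=cv2.INTER_CUBIC))
cv2.imwrite("pics/c6.png",cv2.convertScaleAbs(np.hstack(L),alpha=1.5))
print(state()["wrist_force"],state()["tool_pos"])
```

```text
455 336 186 119 262 | 467 331 187 121 257 | 466 333 188 120 257 | 460 332 189 120 260 | 451 341 190 116 264 | 453 348 191 113 263 | 451 345 192 114 264 | 453 338 192 117 263 | 459 336 193 118 260 | 455 335 195 118 262 | 455 342 196 115 262 | 455 344 203 113 262 | 461 339 206 115 259 | 463 334 212 116 258 | 456 339 223 112 261 | 
476 359 185 310 330 | 474 357 187 311 329 | 474 360 189 311 330 | 479 352 191 309 326 | 479 357 191 309 328 | 479 350 192 309 325 | 477 355 193 310 327 | 474 358 194 311 328 | 472 355 194 312 327 | 472 358 195 312 328 | 467 363 196 314 330 | 479 345 197 309 322 | 479 350 198 309 324 | 477 350 203 310 323 | 475 356 206 311 325 | 475 355 209 311 324 | 473 355 214 312 323 | 473 356 220 312 322 | 478 349 226 310 318 | 
[0.29005905 0.34786908 2.86004634] [466.26860116 346.27550374 171.9514374 ]
```

View pics/c6.png

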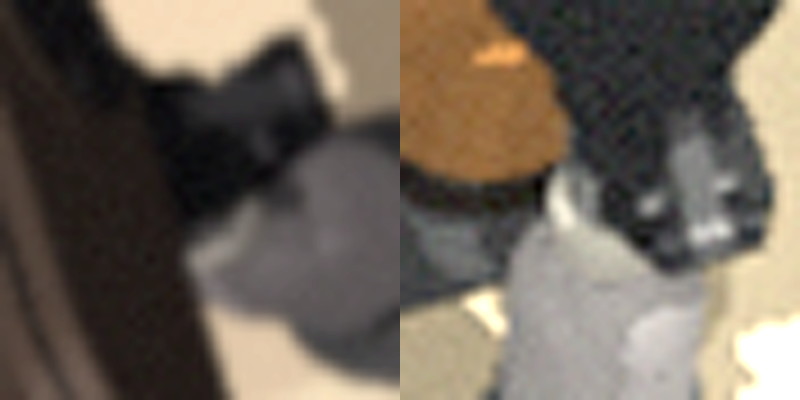

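Contact has started at TCP z ≈ 172: the finger tip is on the cap and the force is rising. Pressing it fully down in steps.

Call:
{"op": "jog_arm", "data": {"commands": [[0, [0, 0, 0.004], 0], [0, [0, 0, 0.008], 0], [0, [0, 0, 0.01], 0], [0, [0, 0, 0.01], 0], [0, [0, 0, 0.01], 0]]}}

```text
time: 8.02
tool_pos: [466.3, 346.3, 167.1]
ee_rot: [0.982, 0.188, 0.0, -0.0]
wrist_force: [-0.7, 0.4, 5.4]
finger_gap: -0.001
finger_force: 2.6
```

Call:
{"op": "jog_arm", "data": {"commands": [[0, [0, 0, 0.003], 0], [0, [0, 0, 0.005], 0], [0, [0, 0, 0.005], 0], [0, [0, 0, 0.005], 0]]}}

```text
time: 8.52
tool_pos: [466.4, 346.3, 166.8]
ee_rot: [0.982, 0.188, 0.0, 0.0]
wrist_force: [-4.9, -2.9, 12.3]
finger_gap: 0.001
finger_force: 6.2
```

It has bottomed: 12 N and no further motion. Release and rise.

Call:
{"op": "jog_arm", "data": {"commands": [[0, [0, 0, -0.02], 0], [0, [0, 0, -0.12], 0], [0, [0, 0, -0.26], 0], [0, [0, 0, -0.26], 0], [0, [0, 0, -0.26], 0]]}}

```text
time: 9.15
tool_pos: [466.0, 346.1, 293.7]
ee_rot: [0.982, 0.188, -0.0, 0.0]
wrist_force: [0.4, 0.0, -0.2]
finger_gap: -0.001
finger_force: 0.0
```

```bash
python3 -c "
from h import *
go(590,120,300,-10.7); go(600,-90,300,-10.7)
p=read_camera('side'); w,r,c=world(p); m=np.hypot(w[:,0]-466.5,w[:,1]-345)<10
print('cap',np.median(w[m&(w[:,2]<210)&(w[:,2]>170)],0))"
```

```text
shift [0.0632, 0.5119, -0.0127] turn 1.0801 | at [466.  346.1 293.7] yaw 21.7 F [ 0.41  0.   -0.24] t 9.15 gap -0.001
shift [-0.0735, 0.9096, -0.0127] turn 1.0801 | at [466.  346.1 293.7] yaw 21.7 F [ 0.41  0.   -0.24] t 9.15 gap -0.001
cap [466.07280251 345.01515724 195.6080825 ]
```

Call:
{"op": "jog_arm", "data": {"commands": [[85, [0.063, 0.512, -0.013], 0.5], [85, [0.063, 0.512, -0.013], 0.9], [85, [0.063, 0.512, -0.013], 0.9], [85, [-0.073, 0.91, -0.013], 0.9], [85, [-0.073, 0.91, -0.013], 0.9], [85, [-0.073, 0.91, -0.013], 0.9], [85, [-0.073, 0.91, -0.013], 0.9], [85, [-0.073, 0.91, -0.013], 0.9]]}}

```text
time: 10.2
tool_pos: [599.3, -93.2, 296.6]
ee_rot: [0.999, -0.048, -0.003, -0.001]
wrist_force: [-0.1, -0.2, 0.1]
finger_gap: 0.991
finger_force: 0.0
```

```bash
python3 -c "
from h import *
go(614,-225.4,120,-10.7);go(614,-225.4,300,-10.7)"
```

```text
shift [0.0568, 0.2607, 0.3527] turn 0.1732 | at [599.3 -93.2 296.6] yaw -5.5 F [-0.14 -0.23  0.11] t 10.2 gap 0.991
shift [0.0546, 0.2604, -0.0073] turn 0.1732 | at [599.3 -93.2 296.6] yaw -5.5 F [-0.14 -0.23  0.11] t 10.2 gap 0.991
```

Call:
{"op": "jog_arm", "data": {"commands": [[85, [0.044, 0.257, 0.0], 0.173], [85, [0.044, 0.257, 0.0], 0.173], [85, [0.044, 0.257, 0.1], 0.173], [85, [0.044, 0.257, 0.2], 0.173], [85, [0.044, 0.257, 0.35], 0.173], [85, [0.044, 0.257, 0.35], 0.173], [85, [0.044, 0.257, 0.35], 0.173], [85, [0.044, 0.257, 0.35], 0.173]]}}

```text
time: 11.2
tool_pos: [612.3, -220.9, 128.8]
ee_rot: [0.996, -0.091, 0.002, 0.001]
wrist_force: [-0.3, 0.3, 1.4]
finger_gap: 0.994
finger_force: 0.0
```

Run:
```python
from h import *
go(607.5,-224.1,60,-10.7)
L=[]
for n in("top","side"):
    p=read_camera(n); w,r,c=world(p)
    m=(abs(w[:,0]-607)<80)&(abs(w[:,1]+224)<90)&(w[:,2]>60)&(w[:,2]<170)
    q=w[m]; print(n,m.sum())
    for a in range(100,170,10):
        k=(q[:,2]>=a)&(q[:,2]<a+10)
        if k.sum(): print(a,k.sum(),np.percentile(q[k],[5,50,95],axis=0).round().tolist())
    u=proj(p,np.array([[607,-224,60.]]))[0].astype(int)
    L.append(cv2.resize(p["pixels"][u[1]-50:u[1]+50,u[0]-50:u[0]+50],(400,400),interpolation=cv2.INTER_CUBIC))
    print(proj(p,np.array([[607,-224,120.]]))[0]-u, u)
cv2.imwrite("pics/c7.png",np.hstack(L))
```

```text
shift [-0.0089, 0.0079, 0.1376] turn 0.0075 | at [ 612.3 -220.9  128.8] yaw -10.47 F [-0.31  0.31  1.39] t 11.2 gap 0.994
top 0
[ 3.732132   -3.64382064] [353 199]
side 7
160 7 [[600.0, -267.0, 166.0], [606.0, -261.0, 167.0], [621.0, -171.0, 170.0]]
[ -0.31496638 -12.2863041 ] [276 173]
```

View pics/c7.png

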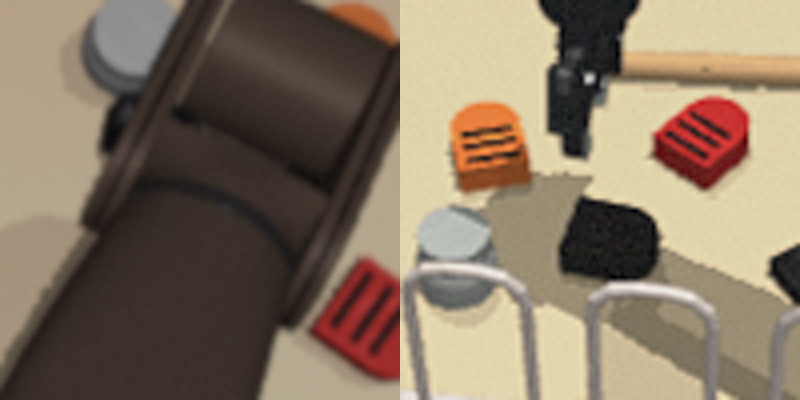

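The side view shows the open fingers straight over the black block (605,240 in the crop). The fingertips stand about 38 mm above the reported TCP, which matches what the cap contact showed. I'll lower to a mid height and measure that offset again.

Call:
{"op": "jog_arm", "data": {"commands": [[85, [-0.009, 0.008, 0.08], 0.008], [85, [-0.009, 0.008, 0.17], 0.008], [85, [-0.009, 0.008, 0.17], 0.008], [85, [-0.009, 0.008, 0.17], 0.008]]}}

```text
time: 11.8
tool_pos: [607.0, -224.0, 43.3]
ee_rot: [0.996, -0.093, 0.002, 0.001]
wrist_force: [-0.5, -0.0, 1.3]
finger_gap: 0.994
finger_force: 0.0
```

```bash
cat > tip.py <<'E'
from h import *
go(607.5,-224.1,0,-10.7)
s=state()
p=read_camera("side"); w,r,c=world(p)
m=(abs(w[:,0]-607)<50)&(abs(w[:,1]+224)<80)&(p["pixels"].max(2)[r,c]<160)
q=np.c_[w,c,r][m]
for lo,hi,nm in((-195,-150,"near"),(-300,-255,"far")):
    k=(q[:,1]>lo)&(q[:,1]<hi)&(q[:,2]>s["tool_pos"][2]+15)&(q[:,2]>36)&(q[:,2]<s["tool_pos"][2]+70); a=q[k]
    if len(a): print(nm,len(a),a[np.argsort(a[:,2])][:12].round().astype(int).tolist())
E
python3 tip.py
```

```text
shift [0.0007, -0.0001, 0.0867] turn -0.0006 | at [ 607.  -224.    43.3] yaw -10.72 F [-0.48 -0.05  1.33] t 11.8 gap 0.994
near 37 [[609, -179, 81, 274, 180], [609, -172, 84, 274, 181], [615, -171, 85, 272, 181], [606, -174, 87, 275, 180], [609, -180, 89, 274, 178], [621, -170, 90, 270, 180], [609, -175, 90, 274, 179], [611, -166, 91, 273, 181], [605, -174, 91, 275, 179], [628, -181, 91, 268, 177], [611, -170, 91, 273, 180], [621, -173, 91, 270, 179]]
far 27 [[592, -268, 79, 282, 160], [589, -271, 80, 283, 159], [598, -265, 81, 280, 160], [598, -269, 82, 280, 159], [595, -268, 82, 281, 159], [601, -262, 84, 279, 160], [591, -266, 85, 282, 159], [594, -259, 87, 281, 160], [594, -266, 90, 281, 158], [588, -266, 90, 283, 158], [597, -264, 91, 280, 158], [588, -268, 92, 283, 157]]
```

Call:
{"op": "jog_arm", "data": {"commands": [[85, [0.001, 0, 0.06], 0], [85, [0.001, 0, 0.1], 0], [85, [0.001, 0, 0.12], 0], [85, [0.001, 0, 0.13], 0], [85, [0.001, 0, 0.13], 0], [85, [0.001, 0, 0.13], 0]]}}

```text
time: 12.6
tool_pos: [606.5, -223.6, -23.6]
ee_rot: [0.996, -0.093, 0.001, 0.0]
wrist_force: [0.0, 0.5, 0.4]
finger_gap: 0.996
finger_force: 0.0
```

Run:
```python
from h import *
go(607.5,-224.1,-24,-10.7)
p=read_camera("side"); w,r,c=world(p)
m=(abs(w[:,0]-607)<50)&(w[:,1]>-195)&(w[:,1]<-150)&(p["pixels"].max(2)[r,c]<110)&(w[:,2]>5)
a=np.c_[w,c,r][m]; print(a[np.argsort(a[:,2])][:16].round().astype(int).tolist())
```

```text
shift [0.0022, 0.0006, 0.0009] turn -0.0009 | at [ 606.5 -223.6  -23.6] yaw -10.73 F [0.02 0.45 0.39] t 12.6 gap 0.996
[[590, -194, 7, 281, 192], [587, -194, 7, 282, 192], [580, -192, 11, 284, 192], [596, -190, 11, 279, 192], [602, -190, 11, 277, 192], [584, -195, 11, 283, 191], [593, -190, 12, 280, 192], [596, -193, 13, 279, 191], [580, -193, 13, 284, 191], [603, -192, 14, 277, 191], [586, -192, 14, 282, 191], [599, -191, 15, 278, 191], [608, -178, 15, 275, 194], [596, -194, 17, 279, 190], [580, -195, 17, 284, 190], [589, -190, 17, 281, 191]]
```

Call:
{"op": "jog_arm", "data": {"commands": [[70, [0.001, 0, 0.0], 0], [50, [0.001, 0, 0.0], 0], [50, [0.001, 0, 0.0], 0], [50, [0.001, 0, 0.0], 0], [50, [0.001, 0, 0.0], 0], [50, [0.001, 0, 0], 0]], "force": 40}}

```text
time: 13.4
tool_pos: [606.8, -223.6, -23.8]
ee_rot: [0.996, -0.094, 0.001, 0.0]
wrist_force: [0.3, -1.0, 4.6]
finger_gap: 0.694
finger_force: 45.3
```

Call:
{"op": "jog_arm", "data": {"commands": [[50, [0, 0, -0.02], 0], [50, [0, 0, -0.06], 0], [50, [0, 0, -0.1], 0], [50, [0, 0, -0.2], 0], [50, [0, 0, -0.3], 0], [50, [0, 0, -0.4], 0], [50, [0, 0, -0.5], 0], [50, [0, 0, -0.54], 0]]}}

```text
time: 14.4
tool_pos: [607.7, -224.1, 251.5]
ee_rot: [0.996, -0.093, 0.004, 0.002]
wrist_force: [0.1, -0.4, -0.8]
finger_gap: 0.694
finger_force: 44.9
```

Run:
```python
from h import *
p=read_camera("side"); w,r,c=world(p); s=state(); z=s["tool_pos"][2]
m=(abs(w[:,0]-607)<60)&(abs(w[:,1]+224)<60)&(w[:,2]>z-10)&(w[:,2]<z+80)
print(np.percentile(w[m],[1,50,99],axis=0).round())
u=proj(p,np.array([[607,-224,z+24]]))[0].astype(int)
cv2.imwrite("pics/c8.png",cv2.resize(p["pixels"][u[1]-40:u[1]+60,u[0]-50:u[0]+50],(500,500),interpolation=cv2.INTER_CUBIC))
go(600,-20,250,5)
```

```text
[[ 565. -257.  275.]
 [ 593. -201.  303.]
 [ 642. -167.  331.]]
shift [-0.0918, -0.3984, 0.0029] turn -0.5241 | at [ 608.  -224.2  252.5] yaw -10.72 F [ 0.58 -1.03  0.85] t 14.45 gap 0.695
```

View pics/c8.png

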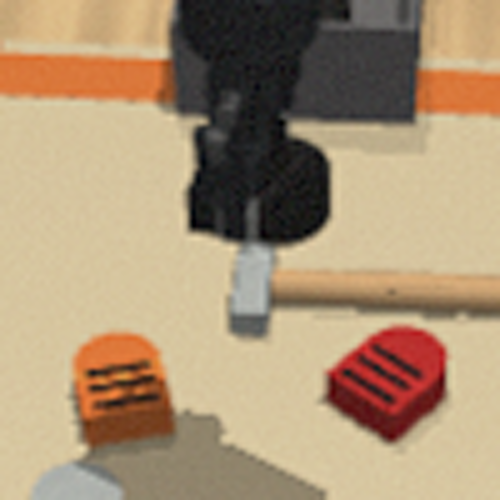

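The block is held level, its underside at about z 275 and clear of everything. Carrying it over the rack.

Call:
{"op": "jog_arm", "data": {"commands": [[50, [-0.04, -0.06, 0], -0.1], [50, [-0.08, -0.15, 0], -0.2], [50, [-0.12, -0.24, 0], -0.3], [50, [-0.15, -0.33, 0], -0.4], [50, [-0.19, -0.42, 0], -0.5], [50, [-0.23, -0.51, 0], -0.6], [50, [-0.27, -0.6, 0], -0.7], [50, [-0.31, -0.68, 0], -0.8]]}}

```text
time: 15.45
tool_pos: [515.5, 141.1, 243.2]
ee_rot: [0.993, 0.117, -0.002, -0.0]
wrist_force: [0.3, -0.1, -1.1]
finger_gap: 0.697
finger_force: 44.8
```

```bash
python3 -c "
from h import *
go(495.2,227,230,22)"
```

```text
shift [0.0004, -0.1766, 0.0265] turn -0.2871 | at [515.5 141.1 243.2] yaw 13.39 F [ 0.32 -0.1  -1.12] t 15.45 gap 0.697
```

Call:
{"op": "jog_arm", "data": {"commands": [[50, [0, -0.08, 0], -0.1], [50, [0, -0.14, 0.02], -0.2], [50, [0, -0.177, 0.05], -0.287], [50, [0, -0.177, 0.08], -0.287], [50, [0, -0.177, 0.08], -0.287], [50, [0, -0.177, 0.08], -0.287]]}}

```text
time: 16.2
tool_pos: [497.5, 224.7, 205.6]
ee_rot: [0.982, 0.189, -0.0, 0.0]
wrist_force: [-0.0, -0.3, -0.3]
finger_gap: 0.698
finger_force: 44.8
```

```bash
cat > chk.py <<'E'
from h import *
s=state(); z=s["tool_pos"][2]; L=[]
for n in("top","side"):
    p=read_camera(n); w,r,c=world(p); V=p["pixels"].max(2)[r,c]
    m=(abs(w[:,0]-490)<70)&(abs(w[:,1]-226)<70)
    k=m&(w[:,2]>z+15)&(w[:,2]<z+65)
    print(n,"held",k.sum(),np.percentile(w[k],[1,50,99],axis=0).round(1).tolist() if k.sum() else "")
    u=proj(p,np.array([[490,226,180.]]))[0].astype(int)
    I=p["pixels"].copy()
    L.append(cv2.resize(I[u[1]-35:u[1]+35,u[0]-35:u[0]+35],(400,400),interpolation=cv2.INTER_CUBIC))
import sys; cv2.imwrite(sys.argv[1],cv2.convertScaleAbs(np.hstack(L),alpha=1.4))
go(495.2,227,152,22)
E
python3 chk.py pics/c9.png
```

```text
top held 162 [[459.8, 183.3, 230.0], [482.2, 195.3, 256.5], [534.5, 242.1, 262.8]]
side held 454 [[456.5, 196.9, 231.1], [511.8, 232.5, 259.0], [536.4, 264.3, 265.8]]
shift [-0.0035, -0.0056, 0.1088] turn -0.0067 | at [497.8 225.  206.4] yaw 21.8 F [ 0.1   0.6  -1.37] t 16.3 gap 0.692
```

View pics/c9.png

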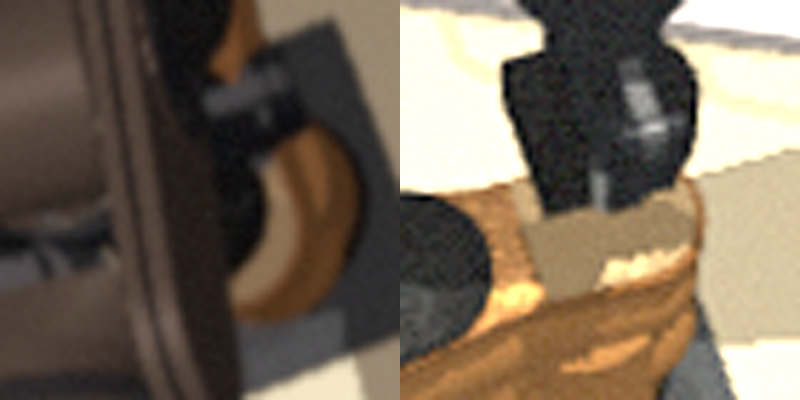

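The side view shows the held block over the seat, bottom edge near (610,205), rounded end towards the boot's back. I'll descend to about 1 cm and then compare block and seat in the same view.

Call:
{"op": "jog_arm", "data": {"commands": [[50, [-0.0035, -0.0056, 0.03], -0.007], [50, [-0.0035, -0.0056, 0.06], -0.007], [50, [-0.0035, -0.0056, 0.08], -0.007], [50, [-0.0035, -0.0056, 0.095], -0.007], [50, [-0.0035, -0.0056, 0.105], -0.007], [50, [-0.0035, -0.0056, 0.106], -0.007], [50, [-0.0035, -0.0056, 0.106], -0.007]]}}

```text
time: 17.18
tool_pos: [494.6, 227.7, 153.0]
ee_rot: [0.981, 0.192, 0.0, -0.0]
wrist_force: [-0.3, -0.1, -1.4]
finger_gap: 0.699
finger_force: 44.8
```

Run:
```python
from h import *; import pickle
P=pickle.load(open("p0.pkl","rb"))
s=state(); go(495.2,227,152,22); zb=s["tool_pos"][2]+23.8
L=[]
for n in("side","top"):
    p=read_camera(n); pickle.dump(p,open(f"p1{n}.pkl","wb"))
    K=8; u0=proj(p,np.array([[490,226,180.]]))[0].astype(int)
    def crop(q,outs):
        I=cv2.resize(q["pixels"][u0[1]-25:u0[1]+25,u0[0]-25:u0[0]+25],(400,400),interpolation=cv2.INTER_CUBIC)
        I=cv2.convertScaleAbs(I,alpha=1.5)
        for W,col in outs: cv2.polylines(I,[np.round(((proj(q,W)-u0+25+.5)*K-.5)).astype(np.int32)],True,col,1)
        return I
    t=np.radians(22); bx,by=s["tool_pos"][:2]-5.2*np.array([np.cos(t),np.sin(t)])
    B=[(place(D(),bx,by,t,zb),(0,255,0)),(place(D(),bx,by,t,zb+30),(0,255,255))]
    S=[(place(D(),490.4,225,t,165),(255,0,0))]
    L.append(np.hstack([crop(P[n],S),crop(p,B+S)]))
cv2.imwrite("pics/c10.png",cv2.resize(np.vstack(L),(600,600)))
```

```text
shift [0.0005, 0.0018, 0.002] turn 0.0032 | at [494.6 227.7 153. ] yaw 22.1 F [-0.3  -0.13 -1.38] t 17.18 gap 0.699
```

View pics/c10.png

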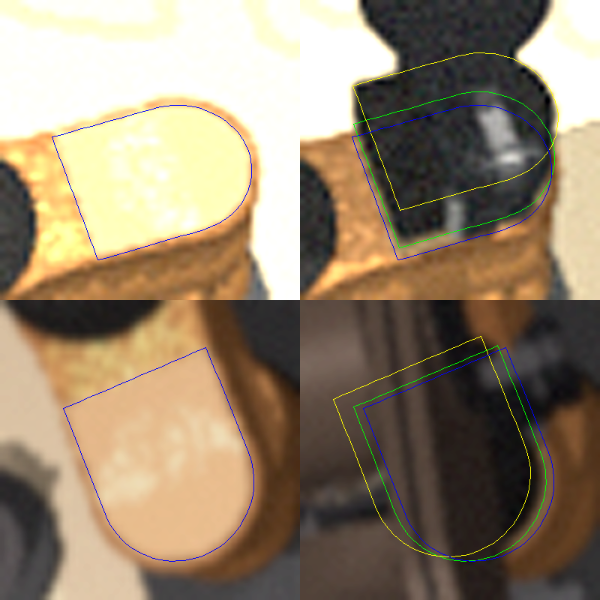

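In the side view (top row) the seat outline (blue) fits the pale seat. The held block's lower corner, at (393,238), sits slightly above its prediction at (400,247). I'll check with depth in the block's frame.

Run:
```python
from h import *; import pickle
P=pickle.load(open("p0.pkl","rb"))
t=np.radians(22); R=np.array([[np.cos(t),np.sin(t)],[-np.sin(t),np.cos(t)]])
for nm,p in(("side",pickle.load(open("p1side.pkl","rb"))),):
    w,r,c=world(p); V=p["pixels"].max(2)[r,c]; q=(w[:,:2]-[490.4,225])@R.T; z=w[:,2]
    dark=(V<75)&(z>168)&(z<225)
    for a,b in((15,24),(24,33),(-40,-20),(-20,-8)):
        for lo,hi in((-30,-10),(-10,10),(10,24)):
            k=dark&(q[:,0]>a)&(q[:,0]<b)&(q[:,1]>lo)&(q[:,1]<hi)
            if k.sum()>3: print("x",a,b,"y",lo,hi,k.sum(),"z",np.percentile(z[k],[10,50,90]).round(1))
    k=dark&(q[:,0]>17)&(q[:,0]<32)&(z>180)&(z<198); print("near face y'",np.percentile(q[k,1],[10,50,90]).round(1),"n",k.sum(),"z min",z[dark&(q[:,0]>17)&(q[:,0]<32)&(q[:,1]>20)].min())
    k=dark&(z>183)&(z<204)&(abs(q[:,0])<45); print("x' range",np.percentile(q[k,0],[.5,2,98,99.5]).round(1))
    k=dark&(z>200)&(z<210)&(abs(q[:,0])<45); print("top x' range",np.percentile(q[k,0],[.5,2,98,99.5]).round(1))
for nm in P:
    p=P[nm]; w,r,c=world(p); q=(w[:,:2]-[490.4,225])@R.T; k=(abs(q[:,1])<18)&(q[:,0]>-25)&(q[:,0]<30)&(w[:,2]>120); print(nm,"seat z",np.median(w[k,2]))
    # block on bench top z
    k=(abs(w[:,0]-605)<20)&(abs(w[:,1]+223)<18); print("block top z",np.median(w[k,2]))
```

```text
x 15 24 y -30 -10 28 z [204.4 206.6 208.6]
x 15 24 y -10 10 25 z [204.4 207.  210.3]
x 15 24 y 10 24 20 z [204.  206.8 208.5]
x 24 33 y -30 -10 24 z [203.9 207.1 209.3]
x 24 33 y -10 10 26 z [204.3 207.9 210.8]
x 24 33 y 10 24 19 z [204.4 207.2 208.3]
x -40 -20 y -30 -10 7 z [205.3 207.2 208.1]
x -40 -20 y -10 10 42 z [204.  206.8 208.5]
x -40 -20 y 10 24 27 z [183.8 205.3 208.8]
near face y' [29.  30.1 30.9] n 22 z min 176.00462105278757
x' range [-36.3 -33.1  36.1  36.4]
top x' range [-37.6 -35.5  35.7  36.2]
top seat z 164.1631627345555
block top z 29.258856329039645
side seat z 164.44588575525665
block top z 29.871383900556452
```

The block is level, its underside is about 12 mm up, and it is centred to about 1 mm. A small trim, then settle.

Call:
{"op": "jog_arm", "data": {"commands": [[50, [0, -0.001, 0.002], 0.003], [50, [0, -0.001, 0.003], 0.003], [50, [0, -0.001, 0.003], 0.003], [50, [0, -0.001, 0.003], 0.003], [50, [0, -0.001, 0.003], 0.003], [50, [0, -0.001, 0.003], 0.003], [50, [0, -0.001, 0.003], 0.003], [50, [0, -0.001, 0.003], 0.003]]}}

```text
time: 18.27
tool_pos: [494.1, 228.1, 151.1]
ee_rot: [0.982, 0.191, -0.0, 0.0]
wrist_force: [0.7, 1.0, -0.8]
finger_gap: 0.693
finger_force: 44.8
```

Run:
```python
from h import *
go(495,227.5,151.5,22); t=np.radians(22); R=np.array([[np.cos(t),np.sin(t)],[-np.sin(t),np.cos(t)]])
p=read_camera("side"); w,r,c=world(p); V=p["pixels"].max(2)[r,c]; q=(w[:,:2]-[490.4,225])@R.T; z=w[:,2]
d=(V<75)&(z>168)&(z<225)
k=d&(q[:,0]>15)&(q[:,0]<33)&(abs(q[:,1])<24); print("front top",np.median(z[k]))
k=d&(q[:,0]>-38)&(q[:,0]<-20)&(abs(q[:,1])<12); print("back top",np.median(z[k]))
k=d&(q[:,0]>17)&(q[:,0]<32)&(z>180)&(z<196); print("near y",np.median(q[k,1]))
print(state()["joint_vel"].round(3),state()["wrist_force"]); print(manip.close_job())
```

```text
shift [0.0012, 0.0018, -0.0008] turn 0.0001 | at [494.1 228.1 151.1] yaw 22.0 F [ 0.65  0.97 -0.8 ] t 18.27 gap 0.693
front top 205.21086296529757
back top 205.08303711391227
near y 30.887652218359122
[ 0.001  0.     0.    -0.     0.001 -0.001] [-0.52311408  0.87514565 -0.51162375]
the job is handed in; nothing more can be done
None
```

I pressed the spray cap fully down and it sprang back; the larger black heel block is now held level about 1 cm above the seat, lined up to within about 1–2 mm by my measurements, and the job is handed in at about 18 s.

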